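# Clamp a bar in the V-block

### The job

Set up the round steel bar in the V-block clamp: push it gently along its groove until its end is home against the stop plate, then turn the clamp's T-handle clockwise (seen from above), following it as it winds down, until the brass pad nips the bar: a snug clamp of about 16 N, not overtightened. Let go of everything, and leave the other things on the bench where they are.

Things in the scene. Friction and masses are not known exactly. Their poses are not given: they have to be found in the camera images.
- vblock: Dark cast V-block bolted to the bench, 120 (x) x 70 (y) x 42 (z) mm. Origin: centre of its underside. The 45-degree V groove runs along its x axis, bottom of the V 20 mm above the bench. A fixed steel bridge stands astride it, 8 to 28 mm from the middle towards the stop: posts at y = +-46 mm, cross-piece 24 (x) x 104 (y) mm, its top 90 to 93 mm above the bench; the screw goes through it.
- stop: Steel stop plate, 8 x 60 x 46 mm, fixed on the block's +x end, its face square to the groove, reaching from 14 to 60 mm above the bench. Origin: on the bench under the middle of the face the bar must meet (block x = +60 mm); same axes as the block.
- bar: Plain steel round bar, 26 mm diameter, 130 mm long, about 0.4 to 0.7 kg, lying loose in the V with its axis along the groove, 38.4 mm above the bench (top 51.4 mm). Origin: its middle; x axis along the bar, at the start pointing to the stop. It starts 15 to 40 mm short of the stop. Sliding it takes about 2 to 8 N.
- bar_end (a point): Centre of the bar's free end face, away from the stop (bar x = -65 mm). It sticks out beyond the block by 10 mm even when the bar is home, so that shut fingers can push it.
- handle_grip (a point): Centre of the T-handle's grip, on the vertical screw axis, at half the handle's height. x axis along the handle's 48 mm length (parallel to the groove at the start); grip it across its 14 mm width. Under the handle is only the 12 mm diameter stem; its underside stays 20 mm or more above the bridge.
- sleeve: Bystander: dark steel taper sleeve, standing, 36 mm diameter, 78 mm high. Origin: centre of its underside. Leave it alone.
- parallel: Bystander: ground steel parallel bar, 120 x 16 x 30 mm high. Origin: centre of its underside. Leave it alone.
- wrench: Bystander: steel wrench, 180 mm long, lying flat. Leave it alone.
- handle: Steel T-handle, flat bar 48 x 14 x 28 mm high. Origin: centre of its underside. Clockwise (from above) it sinks with screw and pad 5 mm per radian. Turning it freely takes 0.16 N m; friction holds it where left, and offsets torques read at rest. From first touch the load on the bar grows 30 to 60 N per radian, and adds 0.005 N m per newton: 0.08 N m above free is right.
- spindle: The screw with its T-handle and, on its lower end, a brass pressure pad: disc 22 mm in diameter, 8 mm thick. Origin: on the screw's axis, 146 mm below the grip's centre (empty space). The pad hangs 80 to 87 mm (to its underside) below the grip's centre, on a stud set differently each time; its own height is not given. It starts 4 to 15 mm above the bar. A stiff spring backs it.
There are look-alikes about, which are no part of the job. What is shaped like the vblock but purple is not meant.

How it is judged (in metres and radians):
On the way, in this order (a step that is already met when the one before it is completed fails the run):
1. the bar is home: its end within 2.5 mm of the stop plate, while the pad is still clear of it (x of bar in the frame of stop above -0.0675 m and contact force between spindle and bar below 0.5 N), for 0.2 s.
2. the pad presses on the bar with more than 7 N (contact force between spindle and bar above 7 N), for 0.2 s.
At the end, for the whole second after the job is handed in: The bar lies in the V, at rest, with its end within 2.5 mm of the stop plate, and the pad clamps it with 7 to 27 N after everything has been let go (x of bar in the frame of stop above -0.0675 m and angle between the x axis of bar and the x axis of vblock, either way round below 0.05 rad and height (world z) of bar below 0.042 m and contact force between spindle and bar between 7 and 27 N and linear speed of bar below 0.01 m/s); the robot touches nothing.
It fails at once if the screw is overtightened: the pad presses on the bar with more than 35 N (contact force between spindle and bar above 35 N).
It fails at once if the bar is rammed into the stop plate with more than 35 N (contact force between bar and stop above 35 N).
It fails at once if the sleeve, the parallel or the wrench is moved more than 15 mm (distance of any of sleeve, parallel, wrench from where it was at the start of the episode above 0.015 m).
It also fails if it takes over 72 s, if anything falls off the work surface, if the arm or the gripper's body presses on something with over 40 N, if the wrist force passes 120 N, or if a joint passes its speed limit or range.

### The arm

A 6-joint arm with a two-finger parallel gripper is mounted at the origin on the work surface. World frame = base frame: x ahead of the robot, y to its left, z up, the work surface at z = 0. Lengths are in mm, angles in rad, forces in N, time in s.
With the tool pointing down it reaches from about 250 to 775 mm from the base axis. Payload 4 kg.
Tool frame: the origin (TCP) lies on the centre line of the jaws, within the pads' length; the fingertips stand 14 mm ahead of it and the grasp point (between the pads) lies 5 mm behind it; z points along the fingers, y is the line along which they close (so a half turn about z gives the same grasp; the last joint's range is limited). The gripper opens to 94 mm and grips with 3 to 60 N. Pads are 16 mm wide; open, the fingers measure 119 mm over their backs; the gripper's body (75 mm by 177 mm) begins 78 mm behind the grasp point.
Start: joints at [1.19, 0.087, 1.371, -0, 1.684, -0.103], TCP at [150.841, 528.929, 219.506] pointing down, gripper open.
Joint ranges: [-3.1, 3.1], [-0.76, 2.03], [0.27, 2.55], [-1.08, 4.22], [0.17, 2.65], [-2.57, 2.57]. Speed limits (rad/s): [2.79, 2.79, 3.14, 3.14, 3.14, 3.14].

### API

Orientations are given as a rotation vector (axis times angle).
In Python, from workcell import robot gives the robot as it stands.
- The arm moves only by the tool step_arm, never from a script. Its argument "moves" is text: rows parted by semicolons, each of 7 numbers parted by spaces: the turn, a rotation vector about the tool's x, y, z in units of 5 degrees (1.0 is 5 degrees), then the shift along the tool's x, y, z in cm, then the opening in per cent of the stroke, from 0 (shut) to 100 (fully open). In form: ax ay az x y z hand; .... A call has exactly 8 rows; each row shifts and turns the commanded pose from where the row before left it, along the tool's axes as they then stand; what a row does not reach is not made up. A row lasts 1/10 s, in which the tool goes at most 50 mm and 8.59 degrees, less where a joint would pass 70% of its speed; a pose out of reach is approached as far as the arm can. A call is refused whole if a number of a shift passes 5 or a number of a turn 1, either way. A call with a gripper value outside its range is refused whole. The fingers move at their own pace and stop on an object; "newtons" is the grip in N (left out, the last holds). Time passes only in rows, so rows that do not move let the fingers close, or fill a call up. It gives the time, the measured TCP pose, the force, the opening and the grip force at its end, in the units of the state.
- robot.get_state(): the state, without advancing time (a new reading comes with each control period).
- robot.snapshot(name): name is "side" or "top"; returns the picture (420x560x3 uint8, red, green, blue); there is no depth.
- robot.camera_params(name): a dict with "mtx" (3x3 intrinsics, pixels), "T" (4x4, takes a point from camera to world coordinates). Camera axes: x right, y down, z forward; pixel columns grow to the right and rows downward; lengths in mm; the calibration is good to about 2 mm. A picture is of the moment at which its call begins. camera_params takes no time and is no camera call.
- robot.close_job(): hands the job in; it is judged then, once.
Trained networks look in the newest picture that a camera, given by its name, has taken for a name from the list of things; names that differ only in an ending like _2 or _b are one class to them, and where a whole thing is asked for, a point or a joint stands for the part that bears it (a point fixed in the world has none). Each returns a list of dicts, best first, with "score" (0 to 1); they miss things now and then, are a little off and sometimes report something else, mostly with a low value. They report only what shows in the picture. A call takes as long as a camera call. They do not tell look-alikes from the thing itself.
- robot.spot_in(camera, label): "rect" ([left, top, right, bottom] in pixels, round what is visible of it).
The state is a dict: "time_s": time; "joint_pos": joint angles; "qvel": joint speeds; "joint_efforts": joint torques, N m; "ee_pos": TCP position; "tool_rot": TCP orientation; "wrist_force": force on the tool from outside, world axes, zero at the start; "moment": the same for the moment, N m; "finger_gap": finger opening in mm; "gripper_force": force on a finger pad.
Only numpy, scipy, OpenCV 4.12 (cv2) and the standard library are available. Lean on these libraries where they do the work, as an engineer would, in place of code of your own. Each camera call takes 0.05 s, during which the arm holds its last target. There are 200 camera calls.

## Working session

There is one attempt and no reset: what is moved stays moved. The work goes in short steps, Python scripts to look and compute and a tool call to move; the robot and the scene stay as the last step left them, time stands still between calls to the robot, and variables do not carry over. Pictures are saved under pics/ and viewed, at most 10 in all, crops included, and the job is handed in when it is done.

Besides the shell and the picture viewer there is one more tool, called after "Emit:" by a JSON object that holds its "fn" and its "kwargs". step_arm: Moves the arm, as the interface text tells. Its arguments: {"type":"object","properties":{"moves":{"type":"string"},"newtons":{"type":"number"}},"required":["moves"]}

```bash
mkdir -p pics; ls
python3 - <<'E'
from workcell import robot
import cv2,numpy as np
for n in("top","side"):
    im=robot.snapshot(n); cv2.imwrite(f"pics/{n}0.png",im[:,:,::-1])
    p=robot.camera_params(n); print(n,np.round(p["mtx"],1).tolist(),np.round(p["T"],3).tolist())
    for l in("vblock","stop","bar","bar_end","handle","handle_grip","spindle"):
        print(l,[(np.round(d["rect"]).tolist(),round(d["score"],2)) for d in robot.spot_in(n,l)][:4])
s=robot.get_state();print(s)
E
```

```text
pics
top [[413.5, 0.0, 277.1], [0.0, 413.5, 212.3], [0.0, 0.0, 1.0]] [[0.003, -0.992, 0.125, 452.491], [-1.0, -0.002, 0.006, -35.351], [-0.006, -0.125, -0.992, 1104.347], [0.0, 0.0, 0.0, 1.0]]
vblock [([167.0, 202.0, 225.0, 244.0], 0.94), ([223.0, 258.0, 276.0, 300.0], 0.68), ([248.0, 192.0, 298.0, 237.0], 0.6)]
stop [([243.0, 195.0, 248.0, 221.0], 0.52)]
bar [([267.0, 204.0, 316.0, 222.0], 0.79)]
bar_end [([268.0, 207.0, 313.0, 221.0], 0.79)]
handle [([252.0, 200.0, 274.0, 209.0], 0.44)]
handle_grip []
spindle [([250.0, 198.0, 271.0, 212.0], 0.7)]
side [[399.1, 0.0, 274.5], [0.0, 399.1, 215.7], [0.0, 0.0, 1.0]] [[0.722, -0.453, 0.523, 104.286], [-0.691, -0.485, 0.535, -518.36], [0.011, -0.748, -0.664, 689.867], [0.0, 0.0, 0.0, 1.0]]
vblock [([164.0, 221.0, 237.0, 291.0], 0.82), ([188.0, 172.0, 247.0, 226.0], 0.64), ([240.0, 210.0, 309.0, 260.0], 0.58)]
stop [([168.0, 220.0, 196.0, 243.0], 0.79), ([190.0, 173.0, 210.0, 185.0], 0.45)]
bar [([265.0, 218.0, 305.0, 257.0], 0.77)]
bar_end [([264.0, 213.0, 305.0, 258.0], 0.74)]
handle [([256.0, 176.0, 275.0, 195.0], 0.6)]
handle_grip [([260.0, 172.0, 279.0, 194.0], 0.76)]
spindle [([257.0, 175.0, 275.0, 218.0], 0.72)]
{'time_s': 0.8, 'joint_pos': array([ 1.18988396e+00,  8.71629075e-02,  1.37067616e+00,  2.56210993e-05,
        1.68362327e+00, -1.03080243e-01]), 'qvel': array([-1.56746307e-03, -2.15245723e-05,  1.05215601e-03, -1.06339262e-03,
        2.36404218e-04,  3.48936396e-04]), 'joint_efforts': array([-9.92382274e-05, -3.39995849e+01, -3.02574420e+01,  7.16620102e-02,
        2.33714352e-02,  1.59582743e-05]), 'ee_pos': array([150.84134288, 528.92851745, 219.53827982]), 'tool_rot': array([4.35010003e-01, 3.11132283e+00, 2.08322753e-04]), 'wrist_force': array([0.16684153, 0.2327285 , 0.28638006]), 'moment': array([-0.03212568, -0.02795734,  0.04707344]), 'gripper_force': 0.0, 'finger_gap': 93.95505736200575}
```

Run:
```python
import cv2,numpy as np
t=cv2.imread("pics/top0.png");s=cv2.imread("pics/side0.png")
a=cv2.resize(t[150:350,130:400],None,fx=2.9,fy=2.9,interpolation=3);cv2.imwrite("pics/topc.png",a)
a=cv2.resize(s[130:330,130:400],None,fx=2.9,fy=2.9,interpolation=3);cv2.imwrite("pics/sidec.png",a)
```

```text
(no output)
```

View pics/topc.png

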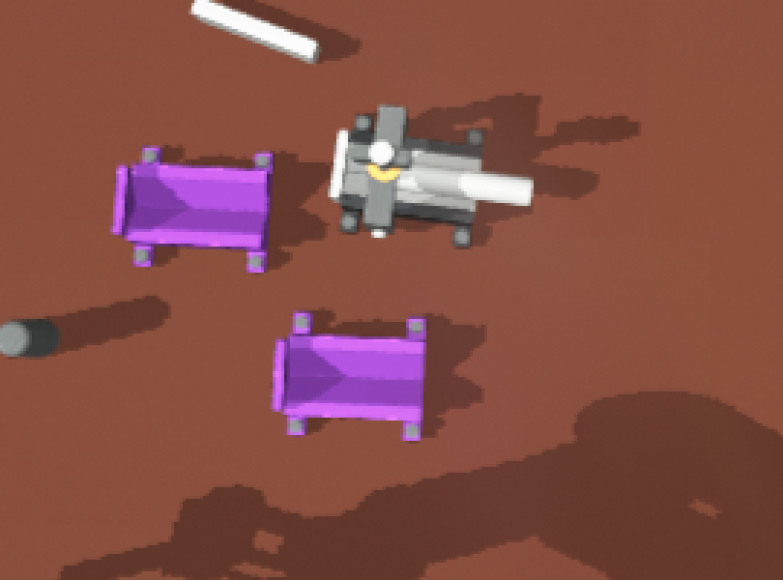

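View pics/sidec.png

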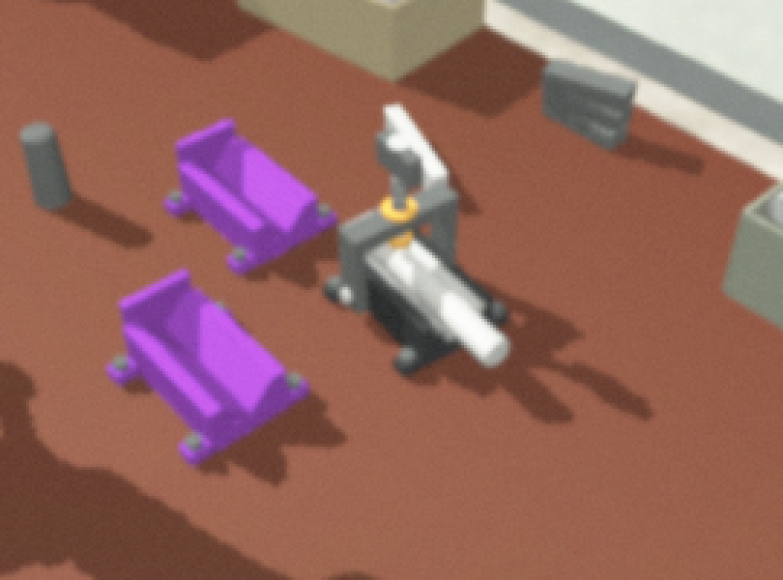

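The picture shows three candidates. The dark V-block with the bridge is at about top px (271,212). The purple look-alikes are at about (197,221) and (251,279). The dark one is meant. Its stop is at the left (+y world) and the bar sticks out to the right. Next is a close crop of it in both views.

Run:
```python
import cv2,numpy as np
from workcell import robot
t=cv2.imread("pics/top0.png");s=cv2.imread("pics/side0.png")
a=cv2.resize(t[180:240,238:323],None,fx=9,fy=9,interpolation=2)
cv2.imwrite("pics/topd.png",a)
a=cv2.resize(s[160:265,235:310],None,fx=5.7,fy=5.7,interpolation=2);cv2.imwrite("pics/sided.png",a)
for n in("top","side"):
  for l in("sleeve","parallel","wrench"):
    print(n,l,[(np.round(d["rect"]).tolist(),round(d["score"],2)) for d in robot.spot_in(n,l)][:4])
```

```text
top sleeve [([130.0, 256.0, 149.0, 272.0], 0.77)]
top parallel [([197.0, 151.0, 240.0, 174.0], 0.87)]
top wrench [([425.0, 210.0, 437.0, 273.0], 0.56)]
side sleeve [([135.0, 171.0, 158.0, 204.0], 0.78)]
side parallel [([262.0, 165.0, 285.0, 195.0], 0.51)]
side wrench [([369.0, 339.0, 445.0, 413.0], 0.76)]
```

View pics/topd.png

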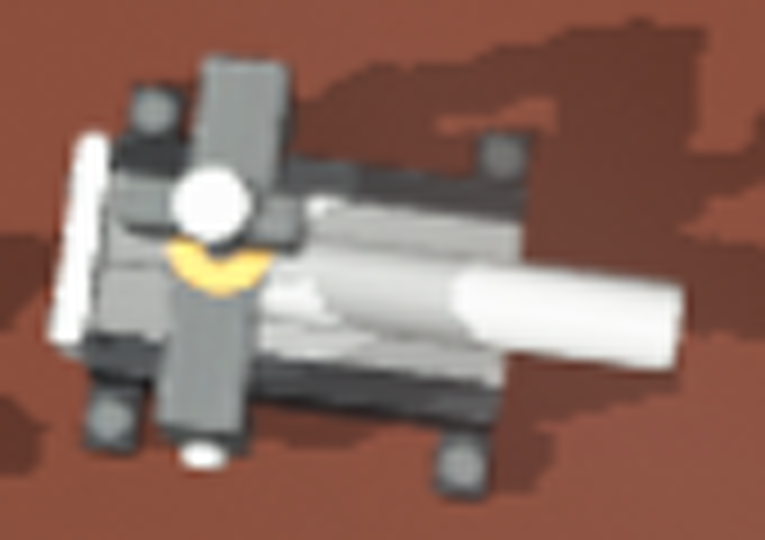

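View pics/sided.png

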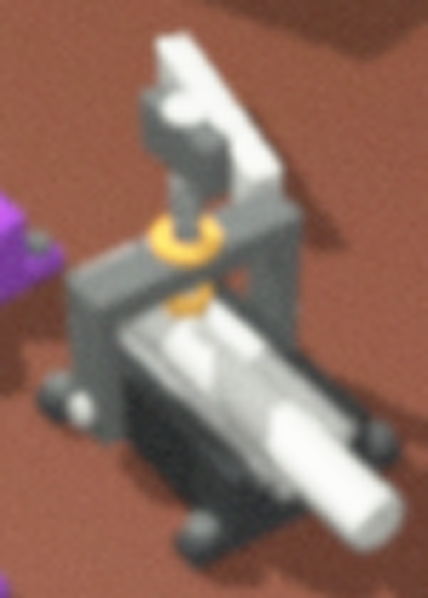

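```bash
cat > fit.py <<'E'
import numpy as np
from scipy.optimize import least_squares
from workcell import robot
P={n:robot.camera_params(n) for n in("top","side")}
def proj(n,w):
    T=P[n]["T"]; c=T[:3,:3].T@(np.asarray(w,float)-T[:3,3]); u=P[n]["mtx"]@c; return u[:2]/u[2]
def px(n,p):
    f,o=(9,(238,180)) if n=="top" else (5.7,(235,160))
    return (np.array(p)+.5)/f-.5+o
E
cat > a.py <<'E'
from fit import *
obs=[("top",(203,58),(30,-52,93)),("top",(290,64),(6,-52,93)),("top",(158,425),(30,52,93)),("top",(240,432),(6,52,93)),
("side",(68,285),(30,52,93)),("side",(105,308),(6,52,93)),("side",(300,213),(6,-52,93)),("side",(262,193),(30,-52,93)),
("top",(678,327),"bar"),("side",(378,515),"bar"),("top",(211,212),"h"),("side",(187,143),"h")]
def W(v,b):
    x,y,a=v[:3]
    if isinstance(b,str): b=(v[3],0,38.4) if b=="bar" else (18,0,v[4])
    c,s=np.cos(a),np.sin(a); return np.array([x+c*b[0]-s*b[1],y+s*b[0]+c*b[1],b[2]])
def run(obs):
    def r(v): return np.concatenate([proj(n,W(v,b))-px(n,p) for n,p,b in obs])
    o=least_squares(r,[460,0,1.57,-90,145],loss="soft_l1")
    return o.x,r(o.x).reshape(-1,2)
for nm,o in(("both",obs),("top",[q for q in obs if q[0]=="top"]),("side",[q for q in obs if q[0]=="side"])):
    v,r=run(o); print(nm,v.round(3),"end",W(v,"bar").round(1),"grip",W(v,"h").round(1),"gap",-v[3]-70);print(r.round(1).tolist())
E
python3 a.py
```

```text
both [ 591.556  -10.231   -4.825 -109.798  146.107] end [ 579.3 -119.3   38.4] grip [593.6   7.7 146.1] gap 39.79781606720732
[[-0.0, -0.5], [-0.1, -0.0], [-0.1, 0.2], [0.5, 0.5], [-0.6, -0.9], [-1.1, 0.6], [0.6, 0.1], [1.0, -1.4], [-0.8, -0.7], [0.3, 0.9], [0.4, 0.4], [-0.2, -0.1]]
top [ 591.373   -9.955    7.732 -112.22   153.695] end [ 577.7 -121.3   38.4] grip [593.6   7.9 153.7] gap 42.219633446403506
[[0.1, -0.5], [-0.0, 0.0], [-0.4, 0.1], [0.2, 0.5], [0.0, -0.1], [0.2, -0.1]]
side [ 590.923  -11.505  -11.084 -105.714  147.089] end [ 581.6 -116.8   38.4] grip [592.5   6.4 147.1] gap 35.713508952956246
[[-0.4, -0.1], [-0.7, 1.3], [0.4, 0.2], [0.6, -1.2], [0.2, -0.3], [-0.2, 0.0]]
```

```bash
cat > plan.py <<'E'
import numpy as np
from scipy.spatial.transform import Rotation as R
from workcell import robot
def plan(x,y,z,yaw,n,start=None):
    s=robot.get_state(); p=np.array(s["ee_pos"]); r=R.from_rotvec(s["tool_rot"])
    Y=np.array([np.cos(yaw),np.sin(yaw),0]);Z=np.array([0,0,-1.]);G=R.from_matrix(np.c_[np.cross(Y,Z),Y,Z])
    dv=(r.inv()*G).as_rotvec()/n; d=(np.array([x,y,z])-p)/n
    rows=[]
    for i in range(n):
        t=r.inv().apply(d)/10; rows.append(" ".join(f"{v:.2f}" for v in [*(np.degrees(dv)/5),*t])); r=r*R.from_rotvec(dv)
    for k in range(0,n,8): print("; ".join(rows[k:k+8]))
E
python3 -c "
from plan import *
plan(575.5,-152.3,200,-.113,24)"
```

```text
0.00 -0.00 0.67 -2.48 -2.24 0.08; 0.00 -0.00 0.67 -2.61 -2.10 0.08; 0.00 -0.00 0.67 -2.73 -1.94 0.08; 0.00 -0.00 0.67 -2.83 -1.78 0.08; 0.00 -0.00 0.67 -2.93 -1.61 0.08; 0.00 -0.00 0.67 -3.02 -1.43 0.08; 0.00 -0.00 0.67 -3.10 -1.25 0.08; 0.00 -0.00 0.67 -3.17 -1.07 0.08
0.00 -0.00 0.67 -3.23 -0.88 0.08; 0.00 -0.00 0.67 -3.27 -0.69 0.08; 0.00 -0.00 0.67 -3.31 -0.50 0.08; 0.00 -0.00 0.67 -3.33 -0.30 0.08; 0.00 -0.00 0.67 -3.34 -0.11 0.08; 0.00 -0.00 0.67 -3.34 0.09 0.08; 0.00 -0.00 0.67 -3.33 0.28 0.08; 0.00 -0.00 0.67 -3.31 0.48 0.08
0.00 -0.00 0.67 -3.28 0.67 0.08; 0.00 -0.00 0.67 -3.23 0.86 0.08; 0.00 -0.00 0.67 -3.18 1.05 0.08; 0.00 -0.00 0.67 -3.11 1.23 0.08; 0.00 -0.00 0.67 -3.03 1.41 0.08; 0.00 -0.00 0.67 -2.94 1.59 0.08; 0.00 -0.00 0.67 -2.85 1.76 0.08; 0.00 -0.00 0.67 -2.74 1.92 0.08
```

Emit:
{"fn": "step_arm", "kwargs": {"moves": "0 0 0.67 -2.5 -2.25 0 0; 0 0 0.67 -2.6 -2.1 0 0; 0 0 0.67 -2.7 -1.95 0 0; 0 0 0.67 -2.8 -1.8 0 0; 0 0 0.67 -2.95 -1.6 0 0; 0 0 0.67 -3 -1.45 0 0; 0 0 0.67 -3.1 -1.25 0 0; 0 0 0.67 -3.2 -1.1 0 0", "newtons": 20}}

```text
time_s: 1.9
ee_pos: [292.3, 300.1, 219.7]
tool_rot: [1.147, 2.924, 0.001]
wrist_force: [0.4, 0.6, -0.6]
finger_gap: 33.6
gripper_force: 0.0
```

Emit:
{"fn": "step_arm", "kwargs": {"moves": "0 0 0.67 -3.2 -0.9 0 0; 0 0 0.67 -3.3 -0.7 0 0; 0 0 0.67 -3.3 -0.5 0 0; 0 0 0.67 -3.3 -0.3 0 0; 0 0 0.67 -3.35 -0.1 0 0; 0 0 0.67 -3.35 0.1 0 0; 0 0 0.67 -3.3 0.3 0 0; 0 0 0.67 -3.3 0.5 0 0"}}

```text
time_s: 2.7
ee_pos: [434.3, 73.8, 219.7]
tool_rot: [1.794, 2.578, 0.001]
wrist_force: [0.3, 0.8, -0.3]
finger_gap: 0.2
gripper_force: 0.0
```

Emit:
{"fn": "step_arm", "kwargs": {"moves": "0 0 0.67 -3.3 0.65 0 0; 0 0 0.67 -3.2 0.85 0 0; 0 0 0.67 -3.2 1.05 0 0; 0 0 0.67 -3.1 1.25 0 0; 0 0 0.67 -3.05 1.4 0 0; 0 0 0.67 -2.95 1.6 0 0; 0 0 0.67 -2.85 1.75 0 0; 0 0 0.67 -2.75 1.9 0 0"}}

```text
time_s: 3.5
ee_pos: [576.1, -153.5, 219.4]
tool_rot: [-2.343, -2.093, -0.0]
wrist_force: [-0.6, 0.5, -0.6]
finger_gap: -0.1
gripper_force: 0.0
```

```bash
python3 -c "
from plan import *
s=robot.get_state();print(s['time_s'],s['ee_pos'],s['joint_pos'],s['wrist_force'],s['moment'],s['finger_gap'])
plan(575.5,-152.3,33,-.113,8)"
```

```text
3.5 [ 576.06074296 -153.48431903  219.41959684] [-3.55597191e-01  1.90377652e-01  1.25508706e+00  2.20207351e-04
  1.69605210e+00 -2.42793939e-01] [-0.63667905  0.52488352 -0.61768117] [-0.06073376  0.09666548 -0.01064744] -0.09588589753802977
0.00 -0.00 0.00 0.01 -0.01 2.33; 0.00 -0.00 0.00 0.01 -0.01 2.33; 0.00 -0.00 0.00 0.01 -0.01 2.33; 0.00 -0.00 0.00 0.01 -0.01 2.33; 0.00 -0.00 0.00 0.01 -0.01 2.33; 0.00 -0.00 0.00 0.01 -0.01 2.33; 0.00 -0.00 0.00 0.01 -0.01 2.33; 0.00 -0.00 0.00 0.01 -0.01 2.33
```

Emit:
{"fn": "step_arm", "kwargs": {"moves": "0 0 0 0 0 2.4 0; 0 0 0 0 0 2.6 0; 0 0 0 0 0 2.6 0; 0 0 0 0 0 2.6 0; 0 0 0 0 0 2.6 0; 0 0 0 0 0 2.6 0; 0 0 0 0 0 2.4 0; 0 0 0 0 0 0.8 0"}}

```text
time_s: 4.3
ee_pos: [573.4, -151.5, 30.1]
tool_rot: [-2.337, -2.092, 0.004]
wrist_force: [-0.2, 0.5, -0.7]
finger_gap: 0.4
gripper_force: 0.0
```

Run:
```python
from workcell import robot
import cv2,numpy as np
s=robot.get_state();print(s['ee_pos'],s['wrist_force'])
a=robot.snapshot("top")[180:240,248:333];b=robot.snapshot("side")[165:265,245:325]
a=cv2.resize(a,None,fx=4.7,fy=4.7,interpolation=2);b=cv2.resize(b,None,fx=4.7,fy=4.7,interpolation=2)
h=max(len(a),len(b));f=lambda i:np.pad(i,((0,h-len(i)),(0,0),(0,0)))
cv2.imwrite("pics/n1.png",np.hstack([f(a),f(b)])[:,:,::-1])
```

```text
[ 573.39671874 -151.46326259   30.14387049] [-0.20472664  0.48837308 -0.74519438]
```

View pics/n1.png

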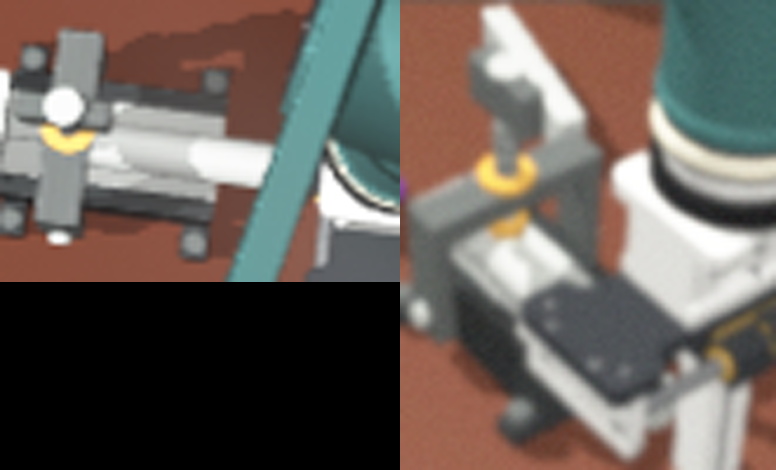

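The picture shows the gripper behind the bar's free end, with the bar and clamp as they were before. Now I approach.

Emit:
{"fn": "step_arm", "kwargs": {"moves": "0 0 0 0.5 0 0 0; 0 0 0 0.5 0 0 0; 0 0 0 0.5 0 0 0; 0 0 0 0.3 0 0 0; 0 0 0 0.2 0 0 0; 0 0 0 0.2 0 0 0; 0 0 0 0.2 0 0 0; 0 0 0 0.2 0 0 0"}}

```text
time_s: 5.2
ee_pos: [578.4, -127.8, 33.8]
tool_rot: [2.339, 2.094, -0.002]
wrist_force: [-1.0, -4.9, 0.6]
finger_gap: 0.4
gripper_force: 2.3
```

Emit:
{"fn": "step_arm", "kwargs": {"moves": "0 0 0 0.2 0 0 0; 0 0 0 0.2 0 0 0; 0 0 0 0.2 0 0 0; 0 0 0 0.2 0 0 0; 0 0 0 0.2 0 0 0; 0 0 0 0.2 0 0 0; 0 0 0 0.2 0 0 0; 0 0 0 0.2 0 0 0"}}

```text
time_s: 6.0
ee_pos: [580.5, -110.8, 33.8]
tool_rot: [2.34, 2.095, 0.0]
wrist_force: [-0.7, -5.2, 1.9]
finger_gap: 0.6
gripper_force: 2.5
```

Emit:
{"fn": "step_arm", "kwargs": {"moves": "0 0 0 0.2 0 0 0; 0 0 0 0.2 0 0 0; 0 0 0 0.2 0 0 0; 0 0 0 0.2 0 0 0; 0 0 0 0.2 0 0 0; 0 0 0 0.1 0 0 0; 0 0 0 0.1 0 0 0; 0 0 0 0.1 0 0 0"}}

```text
time_s: 6.8
ee_pos: [582.1, -97.9, 33.8]
tool_rot: [2.339, 2.094, 0.001]
wrist_force: [1.9, -5.2, 1.0]
finger_gap: 0.2
gripper_force: 2.5
```

Emit:
{"fn": "step_arm", "kwargs": {"moves": "0 0 0 0.1 0 0 0; 0 0 0 0.1 0 0 0; 0 0 0 0.1 0 0 0; 0 0 0 0.05 0 0 0; 0 0 0 0.05 0 0 0; 0 0 0 0.05 0 0 0; 0 0 0 0.05 0 0 0; 0 0 0 0.05 0 0 0"}}

```text
time_s: 7.6
ee_pos: [582.8, -92.8, 33.9]
tool_rot: [2.339, 2.094, 0.001]
wrist_force: [1.8, -6.2, 1.3]
finger_gap: 0.1
gripper_force: 3.2
```

Emit:
{"fn": "step_arm", "kwargs": {"moves": "0 0 0 0.05 0 0 0; 0 0 0 0.05 0 0 0; 0 0 0 0.05 0 0 0; 0 0 0 0.05 0 0 0; 0 0 0 0.05 0 0 0; 0 0 0 0.05 0 0 0; 0 0 0 0.05 0 0 0; 0 0 0 0 0 0 0"}}

```text
time_s: 8.4
ee_pos: [582.8, -92.7, 34.0]
tool_rot: [2.337, 2.09, -0.007]
wrist_force: [0.3, -13.6, 1.0]
finger_gap: 0.5
gripper_force: 6.5
```

Emit:
{"fn": "step_arm", "kwargs": {"moves": "0 0 0 0.05 0 0 0; 0 0 0 0.05 0 0 0; 0 0 0 0.05 0 0 0; 0 0 0 0 0 0 0; 0 0 0 0 0 0 0; 0 0 0 0 0 0 0; 0 0 0 0 0 0 0; 0 0 0 0 0 0 0"}}

```text
time_s: 9.2
ee_pos: [582.8, -92.6, 34.0]
tool_rot: [2.336, 2.089, -0.009]
wrist_force: [-1.3, -15.9, 0.1]
finger_gap: 0.3
gripper_force: 8.1
```

Emit:
{"fn": "step_arm", "kwargs": {"moves": "0 0 0 -0.3 0 0 0; 0 0 0 -1 0 0 0; 0 0 0 -1.5 0 0 0; 0 0 0 -2 0 0 0; 0 0 0 -1.5 0 -2 0; 0 0 0 0 0 -4 0; 0 0 0 0 0 -4 50; 0 0 0 0 0 -4 50"}}

```text
time_s: 10.0
ee_pos: [575.0, -149.3, 174.1]
tool_rot: [-2.338, -2.094, -0.001]
wrist_force: [0.7, 0.6, -0.8]
finger_gap: 12.6
gripper_force: 0.0
```

Emit:
{"fn": "step_arm", "kwargs": {"moves": "0 0 0 0 0 -4 50; 0 0 0 0 0 -2 50; 0 0 0 -2 0 0 50; 0 0 0 -4 0 0 50; 0 0 0 -4 0 0 50; 0 0 0 -4 0 0 50; 0 0 0 0 0 0 50; 0 0 0 0 0 0 50"}}

```text
time_s: 10.8
ee_pos: [559.9, -289.1, 232.4]
tool_rot: [-2.34, -2.092, -0.002]
wrist_force: [-0.7, -0.2, -0.5]
finger_gap: 46.9
gripper_force: 0.0
```

Run:
```python
from workcell import robot
import cv2,numpy as np
s=robot.get_state();print(s['ee_pos'],s['wrist_force'],s['moment'])
t=robot.snapshot("top");b=robot.snapshot("side");cv2.imwrite("pics/t2.png",t[:,:,::-1]);cv2.imwrite("pics/s2.png",b[:,:,::-1])
a=cv2.resize(t[180:240,238:308],None,fx=5.7,fy=5.7,interpolation=2);b=cv2.resize(b[160:265,240:305],None,fx=5.7,fy=5.7,interpolation=2)
h=max(len(a),len(b));f=lambda i:np.pad(i,((0,h-len(i)),(0,0),(0,0)))
cv2.imwrite("pics/n2.png",np.hstack([f(a),f(b)])[:,:,::-1]);print(a.shape)
```

```text
[ 559.85772809 -289.11193322  232.44956327] [-0.69142831 -0.20064811 -0.47547782] [-0.12741973  0.0446437  -0.014795  ]
(342, 399, 3)
```

View pics/n2.png

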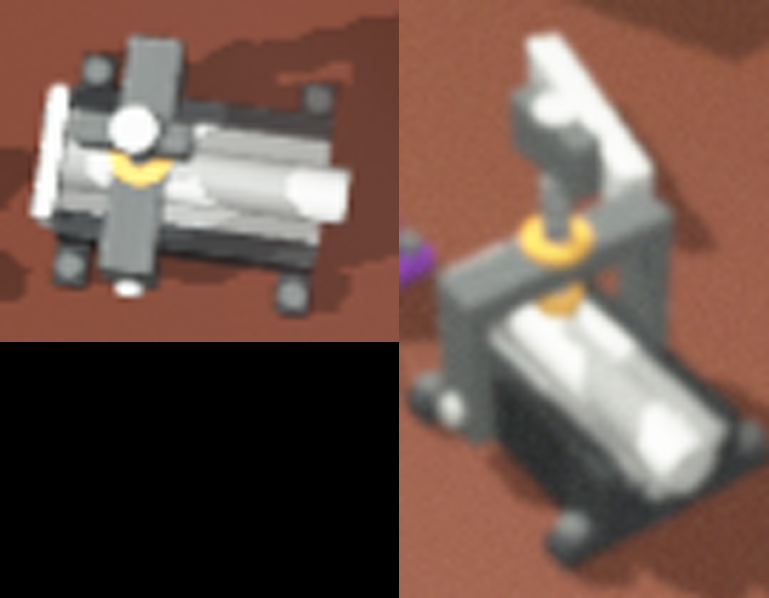

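The picture shows the bar home: in the top view its left end meets the stop at about (60,165), and its free end sticks out about 10 mm at (348,195). The pad is still clear. I refine the fit using the new bar end.

```bash
cat > b.py <<'E'
from fit import *
o={"top":(238,180),"side":(240,160)}
def px(n,p): return (np.array(p)+.5)/5.7-.5+o[n]
obs=[("top",(128,37),(30,-52,93)),("top",(183,40),(6,-52,93)),("top",(101,270),(30,52,93)),("top",(154,274),(6,52,93)),
("side",(40,285),(30,52,93)),("side",(75,310),(6,52,93)),("side",(272,211),(6,-52,93)),("side",(238,193),(30,-52,93)),
("top",(347,196),(-70,0,38.4)),("side",(297,463),(-70,0,38.4)),("top",(53,87),(60,-30,60)),("top",(34,216),(68,30,60)),("top",(134,133),"h"),("side",(158,146),"h")]
def W(v,b):
    x,y,a=v[:3]
    if isinstance(b,str): b=(18,0,v[3])
    c,s=np.cos(a),np.sin(a); return np.array([x+c*b[0]-s*b[1],y+s*b[0]+c*b[1],b[2]])
for nm,q in(("both",obs),("top",[k for k in obs if k[0]=="top"]),("side",[k for k in obs if k[0]=="side"])):
    r=lambda v:np.concatenate([proj(n,W(v,b))-px(n,p) for n,p,b in q])
    v=least_squares(r,[590,-10,1.46,145],loss="soft_l1",x_scale=[100,100,.1,100]).x
    print(nm,v.round(3),"grip",W(v,"h").round(1),"end",W(v,(-70,0,38.4)).round(1));print(r(v).reshape(-1,2).round(1).tolist())
E
python3 b.py
```

```text
both [592.027 -10.971   1.472 144.981] grip [593.8   6.9 145. ] end [585.1 -80.6  38.4]
[[0.0, -0.6], [-0.0, -0.2], [0.2, -0.0], [0.7, 0.3], [-0.3, -0.6], [-0.3, 0.5], [0.6, 0.3], [0.3, -1.5], [-1.3, -1.1], [-1.0, -0.2], [1.2, 0.3], [-1.2, 0.5], [0.7, 0.6], [0.2, -0.1]]
top [591.522 -10.688   1.459 157.514] grip [593.5   7.2 157.5] end [583.7 -80.3  38.4]
[[0.2, -0.5], [0.1, 0.0], [-0.1, 0.0], [0.3, 0.4], [-1.4, -0.6], [1.3, 0.2], [-1.4, 0.4], [0.3, -0.1]]
side [591.644 -11.734   1.492 145.444] grip [593.1   6.2 145.4] end [586.2 -81.5  38.4]
[[-0.1, -0.0], [0.0, 1.0], [0.4, 0.4], [-0.1, -1.4], [-0.4, -0.3], [0.2, -0.0]]
```

```bash
cat > c.py <<'E'
from b import *
# triangulate: cap disc, handle silhouette ends, bar end
def tri(pt,ps):
    r=lambda w:np.r_[proj("top",w)-px("top",pt),proj("side",w)-px("side",ps)]
    s=least_squares(r,[590,0,100]);return s.x.round(1),s.fun.round(2)
print("cap",tri((134,130),(160,106)))
print("barend",tri((347,196),(297,463)))
for z in(145,155,165):
    r=lambda w:proj("top",[*w,z])-px("top",(134,130));print(z,least_squares(r,[590,0]).x.round(1))
print(px("top",(134,130)),px("side",(160,106)))
E
python3 c.py | tail -6
```

```text
cap (array([594. ,   7.3, 163.8]), array([ 0.14, -0.17, -0.21,  0.02]))
barend (array([582.7, -84.5,  41.9]), array([ 0.3 , -0.36, -0.41,  0.05]))
145 [596.4   8.5]
155 [594.9   8. ]
165 [593.4   7.6]
[261.09649123 202.39473684] [267.65789474 178.18421053]
```

```bash
cat > d.py <<'E'
from b import *
import cv2
def ray(p,z):
    r=lambda w:proj("top",[*w,z])-p;return least_squares(r,[590,0]).x
t=cv2.imread("pics/t2.png").astype(int).sum(2)
t0=cv2.imread("pics/top0.png").astype(int).sum(2)
for y in (194,196,198,200,202,204,206,208,210,212,214,216,218): print(y,t[y,238:256].tolist(),'|',t[y,292:306].tolist())
for p,z in(((61,152),60),((42,152),60),((347,196),38.4)): print(p,ray(px("top",p),z).round(1))
E
python3 d.py | tail -16
python3 - <<'E'
import cv2
t=cv2.imread("pics/t2.png")
cv2.imwrite("pics/n3.png",cv2.resize(t[190:222,240:304],None,fx=12,fy=12,interpolation=0))
E
```

```text
194 [279, 281, 280, 283, 280, 281, 281, 281, 297, 367, 415, 360, 290, 262, 240, 284, 346, 337] | [242, 254, 236, 226, 223, 219, 246, 254, 220, 221, 218, 219, 218, 216]
196 [280, 281, 282, 280, 280, 280, 282, 281, 531, 732, 754, 710, 325, 201, 193, 191, 191, 192] | [328, 334, 337, 298, 221, 211, 221, 224, 221, 221, 221, 218, 219, 220]
198 [280, 281, 281, 281, 280, 281, 282, 289, 676, 759, 759, 721, 252, 263, 225, 216, 206, 198] | [307, 334, 334, 299, 237, 224, 224, 223, 224, 221, 224, 221, 221, 219]
200 [281, 280, 281, 281, 282, 280, 281, 394, 688, 754, 754, 706, 490, 512, 469, 463, 454, 444] | [215, 213, 205, 199, 211, 227, 224, 225, 224, 226, 222, 222, 224, 223]
202 [279, 279, 281, 282, 282, 280, 280, 452, 709, 754, 728, 527, 465, 467, 454, 461, 462, 459] | [222, 223, 221, 219, 218, 226, 227, 225, 225, 224, 224, 224, 224, 222]
204 [280, 280, 280, 280, 282, 280, 283, 575, 744, 756, 717, 470, 519, 427, 393, 402, 412, 406] | [388, 355, 337, 279, 228, 228, 226, 226, 226, 226, 225, 226, 225, 224]
206 [201, 202, 204, 201, 228, 243, 226, 636, 756, 756, 728, 589, 668, 665, 634, 598, 588, 53
[... 456 characters left out ...]
 759, 725, 356, 449, 461, 466, 463, 474, 485, 582] | [742, 741, 740, 737, 734, 729, 659, 323, 228, 229, 228, 227, 228, 229]
214 [202, 208, 245, 280, 283, 377, 683, 755, 754, 706, 471, 530, 533, 536, 535, 538, 540, 540] | [753, 753, 753, 753, 752, 743, 650, 269, 229, 228, 229, 229, 228, 227]
216 [218, 246, 282, 280, 282, 492, 723, 757, 730, 503, 390, 447, 497, 501, 497, 501, 525, 533] | [732, 734, 735, 735, 736, 726, 596, 229, 229, 228, 230, 228, 229, 228]
218 [280, 281, 281, 281, 281, 296, 398, 479, 399, 271, 241, 209, 229, 256, 255, 255, 255, 272] | [532, 596, 610, 624, 634, 569, 369, 227, 228, 229, 228, 229, 229, 229]
(61, 152) [599.2  45. ]
(42, 152) [599.1  53.5]
(347, 196) [582.3 -83.9]
```

View pics/n3.png

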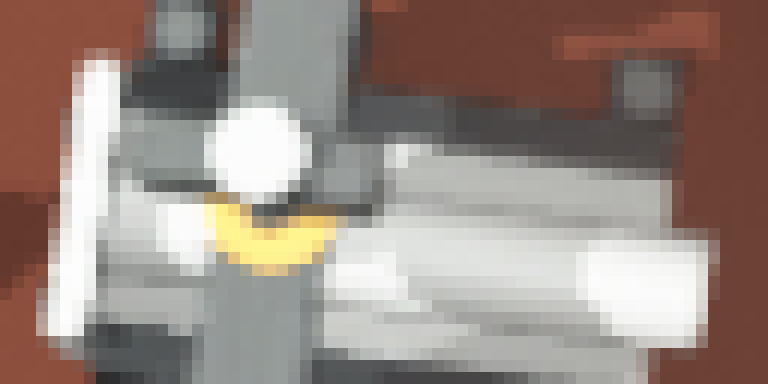

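```bash
python3 -c "
from plan import *
plan(594,7.3,232,-.109,8)"
```

```text
-0.00 -0.00 -0.00 3.71 0.02 0.02; -0.00 -0.00 -0.00 3.71 0.02 0.02; -0.00 -0.00 -0.00 3.71 0.02 0.02; -0.00 -0.00 -0.00 3.71 0.02 0.02; -0.00 -0.00 -0.00 3.71 0.02 0.02; -0.00 -0.00 -0.00 3.71 0.02 0.02; -0.00 -0.00 -0.00 3.71 0.02 0.02; -0.00 -0.00 -0.00 3.71 0.02 0.02
```

Emit:
{"fn": "step_arm", "kwargs": {"moves": "0 0 0 2.5 0 0 50; 0 0 0 4.5 0.1 0 50; 0 0 0 4.5 0 0 50; 0 0 0 4.5 0.1 0 50; 0 0 0 4.5 0 0 50; 0 0 0 4.5 0 0 50; 0 0 0 3 0 0 50; 0 0 0 1.7 0 0 50"}}

```text
time_s: 11.7
ee_pos: [594.5, 10.4, 233.9]
tool_rot: [-2.334, -2.102, -0.002]
wrist_force: [-0.2, -0.6, 0.4]
finger_gap: 47.2
gripper_force: 0.0
```

Emit:
{"fn": "step_arm", "kwargs": {"moves": "0 0 0 0 0 0.5 50; 0 0 0 0 0 1 50; 0 0 0 0 0 1.5 50; 0 0 0 0 0 1.5 50; 0 0 0 0 0 1.5 50; 0 0 0 0 0 1.5 50; 0 0 0 0 0 1 50; 0 0 0 0 0 0.5 50"}}

```text
time_s: 12.5
ee_pos: [594.3, 5.9, 141.5]
tool_rot: [-2.339, -2.094, 0.003]
wrist_force: [-1.0, 0.5, -0.5]
finger_gap: 47.1
gripper_force: 0.0
```

Run:
```python
from workcell import robot
import cv2,numpy as np
s=robot.get_state();print(s['ee_pos'],s['tool_rot'],s['wrist_force'],s['moment'],s['joint_pos'])
b=robot.snapshot("side");t=robot.snapshot("top")
b=cv2.resize(b[130:240,225:305],None,fx=5,fy=5,interpolation=2);t=cv2.resize(t[170:240,235:305],None,fx=5,fy=5,interpolation=2)
cv2.imwrite("pics/n4.png",np.hstack([b,np.pad(t,((0,200),(0,0),(0,0)))])[:,:,::-1])
```

```text
[594.25108032   5.92559953 141.50430202] [-2.3393776  -2.09397793  0.00266469] [-0.95044538  0.53955587 -0.54595468] [-0.11442353  0.07859539 -0.01555015] [-8.54667627e-02  2.13945432e-01  1.38197714e+00  9.17480980e-05
  1.54824389e+00  2.51242567e-02]
```

View pics/n4.png

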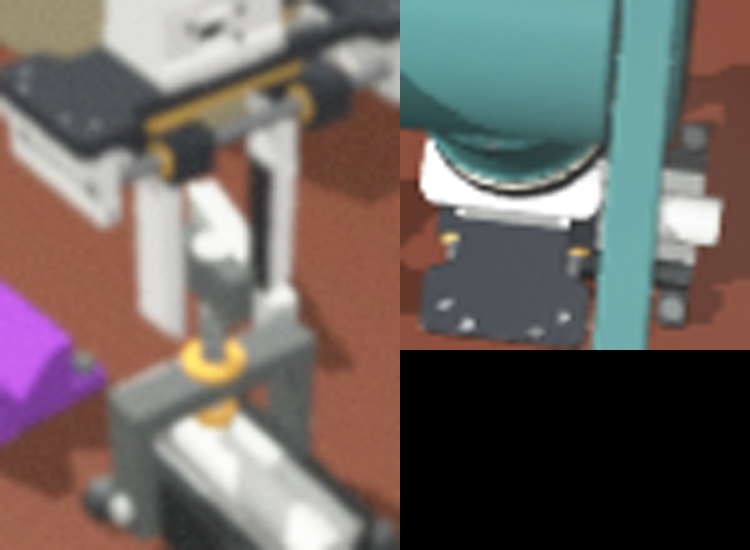

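The fingers stand on either side of the handle (around (220,265) in the side crop). Now I close.

Emit:
{"fn": "step_arm", "kwargs": {"moves": "0 0 0 0.1 0 0 30; 0 0 0 0 0 0 25; 0 0 0 0 0 0 22; 0 0 0 0 0 0 20; 0 0 0 0 0 0 15; 0 0 0 0 0 0 10; 0 0 0 0 0 0 10; 0 0 0 0 0 0 10", "newtons": 20}}

```text
time_s: 13.4
ee_pos: [594.6, 7.2, 143.8]
tool_rot: [-2.34, -2.095, 0.001]
wrist_force: [-3.5, 0.4, 2.9]
finger_gap: 14.0
gripper_force: 20.0
```

```bash
python3 -c "
from workcell import robot
s=robot.get_state();print(s['ee_pos'],s['tool_rot'],s['wrist_force'],s['moment'],s['finger_gap'],s['gripper_force'])"
```

```text
[594.61979861   7.18522736 143.77168958] [-2.34006599e+00 -2.09499072e+00  7.52915862e-04] [-3.49207397  0.38870745  2.86267148] [ 0.04310119  0.70001542 -0.22675487] 13.957091728024574 19.984886348247528
```

Emit:
{"fn": "step_arm", "kwargs": {"moves": "0 0 1 0 0 0.044 10; 0 0 1 0 0 0.044 10; 0 0 1 0 0 0.044 10; 0 0 1 0 0 0.044 10; 0 0 1 0 0 0.044 10; 0 0 1 0 0 0.044 10; 0 0 1 0 0 0.044 10; 0 0 1 0 0 0.044 10"}}

```text
time_s: 14.2
ee_pos: [594.1, 7.5, 140.3]
tool_rot: [-2.916, -1.165, 0.003]
wrist_force: [-5.9, 0.0, 4.8]
finger_gap: 14.1
gripper_force: 20.0
```

```bash
cat > st.py <<'E'
from workcell import robot
from scipy.spatial.transform import Rotation as R
import numpy as np
s=robot.get_state();m=R.from_rotvec(s['tool_rot']).as_matrix()
print(round(s['time_s'],2),s['ee_pos'].round(2),"yaw",round(float(np.arctan2(m[1,1],m[0,1])),4),"F",s['wrist_force'].round(2),"M",s['moment'].round(3),"j6",s['joint_pos'][5].round(3),"eff",s['joint_efforts'][5].round(3),s['gripper_force'].round(1))
E
python3 st.py
```

```text
Traceback (most recent call last):
  File "st.py", line 5, in <module>
    print(round(s['time_s'],2),s['ee_pos'].round(2),"yaw",round(float(np.arctan2(m[1,1],m[0,1])),4),"F",s['wrist_force'].round(2),"M",s['moment'].round(3),"j6",s['joint_pos'][5].round(3),"eff",s['joint_efforts'][5].round(3),s['gripper_force'].round(1))
                                                                                                                                                                                                                                ^^^^^^^^^^^^^^^^^^^^^^^^
AttributeError: 'float' object has no attribute 'round'
```

```bash
sed -i "s/s\['gripper_force'\].round(1)/s['gripper_force']/" st.py; python3 st.py
```

```text
14.2 [594.06   7.5  140.34] yaw -0.8109 F [-5.89  0.    4.84] M [0.13  1.111 0.119] j6 0.728 eff -0.575 19.994401037693024
```

Emit:
{"fn": "step_arm", "kwargs": {"moves": "0 0 0.5 0 0 0.022 10; 0 0 0.5 0 0 0.022 10; 0 0 0.5 0 0 0.022 10; 0 0 0.5 0 0 0.022 10; 0 0 0.5 0 0 0.022 10; 0 0 0.5 0 0 0.022 10; 0 0 0.5 0 0 0.022 10; 0 0 0.5 0 0 0.022 10"}}

```text
time_s: 15.0
ee_pos: [593.9, 7.8, 138.6]
tool_rot: [-3.073, -0.643, 0.004]
wrist_force: [-6.0, 1.8, 3.5]
finger_gap: 13.7
gripper_force: 20.0
```

```bash
python3 st.py
```

```text
15.0 [593.86   7.78 138.6 ] yaw -1.158 F [-5.97  1.8   3.47] M [0.221 1.123 0.144] j6 1.075 eff -0.222 19.993410408496857
```

Emit:
{"fn": "step_arm", "kwargs": {"moves": "0 0 0.4 0 0 0.018 10; 0 0 0.4 0 0 0.017 10; 0 0 0.4 0 0 0.018 10; 0 0 0.4 0 0 0.017 10; 0 0 0.4 0 0 0.018 10; 0 0 0.4 0 0 0.017 10; 0 0 0.4 0 0 0.018 10; 0 0 0.4 0 0 0.017 10"}}

```text
time_s: 15.8
ee_pos: [593.8, 8.0, 137.2]
tool_rot: [-3.133, -0.21, 0.004]
wrist_force: [-4.8, 2.0, 4.9]
finger_gap: 13.8
gripper_force: 20.0
```

```bash
python3 st.py
```

```text
15.8 [593.82   8.03 137.19] yaw -1.4368 F [-4.82  2.03  4.87] M [0.364 1.145 0.12 ] j6 1.354 eff -0.153 19.992986619472504
```

Emit:
{"fn": "step_arm", "kwargs": {"moves": "0 0 0.4 0 0 0.018 10; 0 0 0.4 0 0 0.017 10; 0 0 0.4 0 0 0.018 10; 0 0 0.4 0 0 0.017 10; 0 0 0.4 0 0 0.018 10; 0 0 0.4 0 0 0.017 10; 0 0 0.4 0 0 0.018 10; 0 0 0.4 0 0 0.017 10"}}

```text
time_s: 16.6
ee_pos: [593.8, 8.3, 135.8]
tool_rot: [-3.131, 0.228, 0.004]
wrist_force: [-6.1, 1.9, 4.0]
finger_gap: 13.6
gripper_force: 20.0
```

```bash
python3 st.py
```

```text
16.6 [593.82   8.26 135.79] yaw -1.7159 F [-6.08  1.88  3.99] M [0.48  1.169 0.149] j6 1.633 eff -0.154 19.992586076259613
```

Emit:
{"fn": "step_arm", "kwargs": {"moves": "0 0 0.4 0 0 0.018 10; 0 0 0.4 0 0 0.017 10; 0 0 0.4 0 0 0.018 10; 0 0 0.4 0 0 0.017 10; 0 0 0.4 0 0 0.018 10; 0 0 0.4 0 0 0.017 10; 0 0 0.4 0 0 0.018 10; 0 0 0.4 0 0 0.017 10"}}

```text
time_s: 17.4
ee_pos: [593.9, 8.6, 134.4]
tool_rot: [-3.069, 0.661, 0.005]
wrist_force: [-5.1, 3.4, 5.0]
finger_gap: 13.9
gripper_force: 20.0
```

```bash
python3 st.py
```

```text
17.4 [593.91   8.55 134.4 ] yaw -1.995 F [-5.11  3.42  4.95] M [0.607 1.135 0.163] j6 1.913 eff -0.155 20.001061856746674
```

Emit:
{"fn": "step_arm", "kwargs": {"moves": "0 0 0.3 0 0 0.013 10; 0 0 0.3 0 0 0.013 10; 0 0 0.3 0 0 0.013 10; 0 0 0.3 0 0 0.013 10; 0 0 0.3 0 0 0.013 10; 0 0 0.3 0 0 0.013 10; 0 0 0.3 0 0 0.013 10; 0 0 0.3 0 0 0.013 10"}}

```text
time_s: 18.2
ee_pos: [594.0, 8.7, 133.4]
tool_rot: [-2.984, 0.977, 0.005]
wrist_force: [-4.5, 3.2, 4.4]
finger_gap: 13.8
gripper_force: 20.0
```

```bash
python3 st.py
```

```text
18.2 [594.01   8.69 133.41] yaw -2.204 F [-4.53  3.22  4.44] M [0.655 1.098 0.128] j6 2.122 eff -0.067 20.00549554824829
```

Still free, and joint 6 is near its range end. I regrip half a turn back.

Emit:
{"fn": "step_arm", "kwargs": {"moves": "0 0 0 0 0 0 20; 0 0 0 0 0 0 40; 0 0 0 0 0 0 50; 0 0 0 0 0 0 50; 0 0 0 0 0 -1 50; 0 0 0 0 0 -2 50; 0 0 0 0 0 -2 50; 0 0 0 0 0 -1.5 50"}}

```text
time_s: 19.0
ee_pos: [595.7, 6.9, 200.3]
tool_rot: [-2.985, 0.979, -0.004]
wrist_force: [0.5, 0.3, -0.1]
finger_gap: 47.1
gripper_force: 0.0
```

```bash
python3 st.py; python3 -c "
from plan import *
plan(594.6,8.2,196,-.633,18)"
```

```text
19.0 [595.69   6.93 200.27] yaw -2.2047 F [ 0.51  0.25 -0.12] M [ 0.053  0.13  -0.011] j6 2.121 eff 0.0 0.0
0.00 -0.00 -1.00 -0.01 -0.00 0.02; 0.00 -0.00 -1.00 -0.01 -0.00 0.02; 0.00 -0.00 -1.00 -0.01 -0.00 0.02; 0.00 -0.00 -1.00 -0.01 -0.00 0.02; 0.00 -0.00 -1.00 -0.01 -0.01 0.02; 0.00 -0.00 -1.00 -0.01 -0.01 0.02; 0.00 -0.00 -1.00 -0.01 -0.01 0.02; 0.00 -0.00 -1.00 -0.01 -0.01 0.02
0.00 -0.00 -1.00 -0.01 -0.01 0.02; 0.00 -0.00 -1.00 -0.00 -0.01 0.02; 0.00 -0.00 -1.00 -0.00 -0.01 0.02; 0.00 -0.00 -1.00 -0.00 -0.01 0.02; 0.00 -0.00 -1.00 -0.00 -0.01 0.02; 0.00 -0.00 -1.00 -0.00 -0.01 0.02; 0.00 -0.00 -1.00 -0.00 -0.01 0.02; 0.00 -0.00 -1.00 -0.00 -0.01 0.02
0.00 -0.00 -1.00 0.00 -0.01 0.02; 0.00 -0.00 -1.00 0.00 -0.01 0.02
```

Emit:
{"fn": "step_arm", "kwargs": {"moves": "0 0 -1 0 0 0 50; 0 0 -1 0 0 0 50; 0 0 -1 0 0 0 50; 0 0 -1 0 0 0 50; 0 0 -1 0 0 0 50; 0 0 -1 0 0 0 50; 0 0 -1 0 0 0 50; 0 0 -1 0 0 0 50"}}

```text
time_s: 19.8
ee_pos: [595.2, 7.0, 198.5]
tool_rot: [3.14, 0.107, 0.001]
wrist_force: [-0.4, -0.6, -0.4]
finger_gap: 47.4
gripper_force: 0.0
```

Emit:
{"fn": "step_arm", "kwargs": {"moves": "0 0 -1 0 0 0 50; 0 0 -1 0 0 0 50; 0 0 -1 0 0 0 50; 0 0 -1 0 0 0 50; 0 0 -1 0 0 0 50; 0 0 -1 0 0 0 50; 0 0 -1 0 0 0 50; 0 0 -1 0 0 0 50"}}

```text
time_s: 20.6
ee_pos: [595.2, 7.0, 198.5]
tool_rot: [2.914, 1.174, 0.001]
wrist_force: [-0.3, 0.7, 0.3]
finger_gap: 47.0
gripper_force: 0.0
```

Emit:
{"fn": "step_arm", "kwargs": {"moves": "0 0 -1 0 0 0 50; 0 0 -1 0 0 0 50; 0 0 -1 0 0 0 50; 0 0 -1 0 0 0 50; 0 0 -1 0 0 0 50; 0 0 -1 0 0 0 50; 0 0 -1 0 0 0 50; 0 0 -1 0 0 0 50"}}

```text
time_s: 21.4
ee_pos: [595.2, 7.0, 198.6]
tool_rot: [2.336, 2.1, 0.001]
wrist_force: [-1.2, 0.8, -0.2]
finger_gap: 46.9
gripper_force: 0.0
```

Emit:
{"fn": "step_arm", "kwargs": {"moves": "0 0 -1 0 0 0 50; 0 0 -1 0 0 0 50; 0 0 -1 0 0 0 50; 0 0 -1 0 0 0 50; 0 0 -1 0 0 0 50; 0 0 -1 0 0 0 50; 0 0 -1 0 0 0 50; 0 0 -1 0 0 0 50"}}

```text
time_s: 22.2
ee_pos: [595.2, 7.0, 198.5]
tool_rot: [1.477, 2.772, 0.0]
wrist_force: [0.3, -0.1, 0.5]
finger_gap: 46.9
gripper_force: 0.0
```

Emit:
{"fn": "step_arm", "kwargs": {"moves": "0 0 -1 0 0 0 50; 0 0 -1 0 0 0 50; 0 0 -1 0 0 0 50; 0 0 -1 0 0 0 50; 0 0 0 0 0 0 50; 0 0 0 0 0 0 50; 0 0 0 0 0 0 50; 0 0 0 0 0 0 50"}}

```text
time_s: 23.0
ee_pos: [595.1, 7.1, 198.0]
tool_rot: [0.98, 2.985, 0.0]
wrist_force: [-0.3, -0.4, -0.3]
finger_gap: 47.3
gripper_force: 0.0
```

```bash
python3 st.py; python3 -c "
from plan import *
plan(594.6,8.2,133.4,.9376,1)"
```

```text
23.0 [595.11   7.1  198.02] yaw 0.9363 F [-0.26 -0.44 -0.29] M [-0.03  -0.015  0.005] j6 -1.02 eff 0.006 0.0
0.00 0.00 -0.02 0.11 0.06 6.46
```

Emit:
{"fn": "step_arm", "kwargs": {"moves": "0 0 0 0.1 0.05 0.7 50; 0 0 0 0 0 1.5 50; 0 0 0 0 0 1.8 50; 0 0 0 0 0 1.6 50; 0 0 0 0 0 0.7 50; 0 0 0 0 0 0.1 50; 0 0 0 0 0 0 35; 0 0 0 0 0 0 25"}}

```text
time_s: 23.8
ee_pos: [595.1, 8.1, 134.9]
tool_rot: [0.979, 2.984, 0.001]
wrist_force: [0.9, -0.5, 0.6]
finger_gap: 34.6
gripper_force: 0.0
```

Emit:
{"fn": "step_arm", "kwargs": {"moves": "0 0 0 0 0 0 22; 0 0 0 0 0 0 20; 0 0 0 0 0 0 18; 0 0 0 0 0 0 15; 0 0 0 0 0 0 10; 0 0 0 0 0 0 10; 0 0 0 0 0 0 10; 0 0 0 0 0 0 10"}}

```text
time_s: 24.6
ee_pos: [594.7, 8.2, 134.1]
tool_rot: [0.979, 2.985, 0.001]
wrist_force: [-0.3, 1.3, 0.6]
finger_gap: 13.9
gripper_force: 20.0
```

```bash
python3 st.py
```

```text
24.6 [594.73   8.17 134.15] yaw 0.937 F [-0.33  1.34  0.59] M [ 0.095 -0.07   0.039] j6 -1.019 eff 0.033 19.99998539686203
```

Gripped well centred. Turning on.

Emit:
{"fn": "step_arm", "kwargs": {"moves": "0 0 0.3 0 0 0.013 10; 0 0 0.3 0 0 0.013 10; 0 0 0.3 0 0 0.013 10; 0 0 0.3 0 0 0.013 10; 0 0 0.3 0 0 0.013 10; 0 0 0.3 0 0 0.013 10; 0 0 0.3 0 0 0.013 10; 0 0 0.3 0 0 0.013 10"}}

```text
time_s: 25.4
ee_pos: [594.7, 8.1, 133.2]
tool_rot: [1.289, 2.865, 0.001]
wrist_force: [0.1, 1.0, 2.4]
finger_gap: 13.6
gripper_force: 20.0
```

```bash
python3 st.py
```

```text
25.4 [594.7    8.15 133.18] yaw 0.7254 F [0.12 1.02 2.41] M [ 0.07  -0.018  0.197] j6 -0.807 eff -0.011 20.02053827047348
```

Emit:
{"fn": "step_arm", "kwargs": {"moves": "0 0 0.2 0 0 0.009 10; 0 0 0.2 0 0 0.009 10; 0 0 0.2 0 0 0.009 10; 0 0 0.2 0 0 0.009 10; 0 0 0.2 0 0 0.009 10; 0 0 0.2 0 0 0.009 10; 0 0 0.2 0 0 0.009 10; 0 0 0.2 0 0 0.009 10"}}

```text
time_s: 26.2
ee_pos: [594.7, 8.1, 132.5]
tool_rot: [1.484, 2.768, 0.001]
wrist_force: [-0.4, 0.8, 4.7]
finger_gap: 14.2
gripper_force: 20.0
```

```bash
python3 st.py
```

```text
26.2 [594.71   8.11 132.55] yaw 0.5865 F [-0.4   0.78  4.71] M [0.19  0.051 0.251] j6 -0.668 eff 0.083 20.03013789653778
```

The torque is about 0.1 N m above free, so the clamp load is about 18–20 N. I let go here.

Emit:
{"fn": "step_arm", "kwargs": {"moves": "0 0 0 0 0 0 10; 0 0 0 0 0 0 10; 0 0 0 0 0 0 10; 0 0 0 0 0 0 18; 0 0 0 0 0 0 25; 0 0 0 0 0 0 35; 0 0 0 0 0 0 50; 0 0 0 0 0 0 50"}}

```text
time_s: 27.0
ee_pos: [594.4, 8.0, 131.8]
tool_rot: [-1.483, -2.769, 0.0]
wrist_force: [-0.7, -0.6, 0.4]
finger_gap: 44.0
gripper_force: 0.0
```

Emit:
{"fn": "step_arm", "kwargs": {"moves": "0 0 0 0 0 -0.5 50; 0 0 0 0 0 -1 50; 0 0 0 0 0 -2 50; 0 0 0 0 0 -2.5 50; 0 0 0 0 0 -2.5 50; 0 0 0 0 0 -1.5 50; 0 0 0 0 0 0 50; 0 0 0 0 0 0 50"}}

```text
time_s: 27.8
ee_pos: [594.5, 8.1, 232.0]
tool_rot: [-1.483, -2.77, -0.0]
wrist_force: [-0.3, -0.0, -0.6]
finger_gap: 46.8
gripper_force: 0.0
```

```bash
python3 st.py
```

```text
27.8 [594.51   8.08 231.97] yaw 0.5879 F [-0.28 -0.05 -0.56] M [-0.078  0.065 -0.039] j6 -0.67 eff 0.001 0.0
```

```bash
python3 -c "
from workcell import robot
print(robot.close_job())"
```

```text
the job is handed in; nothing more can be done
None
```

I handed the job in at about 28 s: the bar is home against the stop, and the handle is turned down to an estimated 18 N (give or take 3 N) from the torque readings. The gripper has let go and is clear; no verdict came back.

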